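Unlock and refill a tilt-out ball hopper

TASK

Unlock the grey hopper: pull its black knob up, turn it from the red dot to the green dot and push it fully back in. Then pull the blue tilt-out bin open to its stop, pour the three steel balls out of the yellow scoop into the bin (do not pick them out with the fingers), and set the empty scoop upright on the bench, leaving the bin open and the tin, label roll, tape measure and stapler where they are.

Things in the scene. Friction and masses are not known exactly. Their poses are not given: they have to be found in the camera images.
- hopper: Grey sheet-metal hopper fixed to the bench, 118 mm deep (x), 170 mm wide (y), 160 mm high, possibly turned a little. Origin: on the bench under the middle of its front face. Axes: x from front face to rear (away from the robot), y to the left as the robot sees it, z up. A blue bin front covers its front face; the black knob stands on its top, 88 mm behind the front face, midway across.
- knob_top (a point): Centre of the flat top of the round black ribbed knob, on its vertical axis, 201.5 mm above the bench when pushed in. The knob is 35 mm across (37 at its foot) and 30 mm tall, with a white pointer line on top; grip it from above at any yaw, fingertips at most 27 mm below its top. Round base below it: 54 mm across, 10 mm high. Red dot: straight in front; green dot: 60 degrees clockwise from it.
- knob_pull (a joint): Height of the knob in m: 0 pushed in, 0.012 pulled fully up. It stays where it is left (friction about 3 N each way). It must be raised about 8 mm before it can turn, and can be pushed fully in only at the red or the green dot.
- knob_turn (a joint): Turn of the knob in rad, clockwise seen from above: 0 at the red dot (locked), 1.047 at its stop at the green dot (unlocked). Needs about 0.05 N m. At 0 a bolt inside holds the bin shut, apart from some 3 mm of play.
- bin (a joint): Tilt of the bin in rad: 0 shut, 0.6 open at its stop; positive tips its top out towards the robot (rotation about the hopper's -y axis through point bin_hinge). Held by friction of about 0.08 N m; the bin weighs 0.35 kg and stays where it is left near the stop.
- bin_hinge (a point): Hinge line of the bin, midway across: lower edge of the front face, 12 mm above the bench. Turns with the bin; shut, its axes are the hopper's. In these axes the inside is x 0 to 65, y -69 to 69, z from 6 up to 88 (rear wall) or 94 mm (side walls); the front panel, 6 mm thick, reaches z 146; a steel tab 16 mm wide on the middle of the rear wall reaches z 115.
- bin_handle (a point): Middle of the bin's round steel handle bar (10 mm thick, 110 mm long, along hopper y), 52 mm in front of the hinge and 118 mm above it while shut. Between bar and front panel is a clear gap of 41 mm, open above and below, in which the closed fingers can hook it from above.
- bin_mouth (a point): Centre of the bin's open top, at x 35, y 0, z 105 mm in the axes of bin_hinge; moves with the bin. The mouth is 65 mm by 138 mm; it is under the hopper's top while shut and in front of it, about 126 mm above the bench, when open.
- scoop: Loose yellow pouring scoop, 0.18 kg. Origin on its underside; x towards its open mouth, y across, z up. Trough 100 mm long, 38 mm wide inside (44 outside), side walls 30 mm, floor rising 15 degrees to the mouth: the balls lie at its rear; tip the mouth down 45 to 55 degrees to empty it. Behind it, x -95 to -59 mm, stands a black grip fin 14 mm thick (y), 72 mm high.
- scoop_grip (a point): Where to grip the scoop from above: in the fin, 77 mm behind the scoop's origin and 50 mm above its underside, fingers closing along the scoop's y.
- scoop_mouth (a point): Middle of the scoop's pouring lip (floor height at the open end): x 46, z 33 mm in the scoop's axes.
- ball_0_center (a point): Centre of a loose steel ball, 16 mm diameter, about 17 g; starts in the scoop.
- ball_1_center (a point): Centre of a loose steel ball, 16 mm diameter, about 17 g; starts in the scoop.
- ball_2_center (a point): Centre of a loose steel ball, 16 mm diameter, about 17 g; starts in the scoop.
- washer_tin: Bystander: small open round tin of washers, 61 mm across, 24 mm high. Origin: centre of underside.
- label_roll: Bystander: white paper label roll standing on end, 62 mm across, 51 mm high. Origin: centre of underside.
- tape_measure: Bystander: yellow tape measure, 35x89x62 mm. Origin: centre of underside.
- stapler: Bystander: blue stapler, 36x137x40 mm. Origin: centre of underside.
There are look-alikes about, which are no part of the job. Of the things that look like the scoop, take the one that is nearest to the robot's base at the start.

How it is judged:
By the outcome, as a careful person would: the job done as asked, in the order asked, and still so for the second after the job is handed in, with the robot touching nothing.
It also fails if it takes over 72 s, if anything falls off the work surface, if the arm or the gripper's body presses on something with over 40 N, if the wrist force passes 120 N, or if a joint passes its speed limit or range.

ROBOT

A 6-joint arm with a two-finger parallel gripper is mounted at the origin on a cart in front of the work surface, level with it; the furniture and walls round the work are solid. World frame = base frame: x ahead of the robot, y to its left, z up, the work surface at z = 0. Lengths are in mm, angles in rad, forces in N, time in s.
With the tool pointing down it reaches from about 350 to 775 mm from the base axis. Payload 7.3 kg.
Tool frame: the origin (TCP) lies at the very end of the fingers, on their centre line; the grasp point (between the pads) lies behind it (bot.grip_point_offset is the z of the grasp point in the tool frame, in mm); z points along the fingers, y is the line along which they close (so a half turn about z gives the same grasp; the last joint's range is limited). The gripper opens to 92 mm and grips with 3 to 60 N. Pads are 19 mm wide; open, the fingers measure 130 mm over their backs; the gripper's body (75 mm by 190 mm) begins 47 mm behind the grasp point.
Start: joints at [1.162, 0.342, 1.524, -0, 1.275, -0.146], TCP at [136.372, 506.999, 226.741] pointing down, gripper open.
Joint ranges: [-2.53, 2.53], [-0.77, 2.02], [0.04, 2.7], [-1, 4.14], [0.28, 2.66], [-3.11, 3.11]. Speed limits (rad/s): [2.57, 2.57, 3.14, 3.14, 3.14, 3.14].

INTERFACE

Orientations are given as [roll, pitch, yaw] about the fixed x, y, z axes, in that order (R = Rz(yaw) Ry(pitch) Rx(roll)).
In Python, from plant import bot gives the robot as it stands. The module is installed in compiled form; this text tells all that it offers.
- The arm moves only by the shell command python3 -m crank 'ROWS'. ROWS is JSON, a list that holds one entry, the list of rows, each a list of 5 numbers: the opening, from 0 (shut) to 1 (fully open), then the shift along the tool's x, y, z in cm, then the turn about the tool's z in degrees. In form: [[[claw, x, y, z, turn], ...]]. A call has exactly 10 rows; each row is the pose to reach, as a shift and turn from the pose commanded when the call began, along the tool's axes at that moment; what a row does not reach only later rows make up. A row lasts 1/10 s, in which the tool goes at most 50 mm and 8.59 degrees, less where a joint would pass 70% of its speed; a pose out of reach is approached as far as the arm can. A call with a gripper value outside its range is refused whole. The fingers move at their own pace and stop on an object; the grip force is fixed at half the most. Time passes only in rows, so rows that repeat a pose let the fingers close, or fill a call up. It gives the time, the measured TCP pose, the force, the opening and the grip force at its end, in the units of the state.
- bot.get_obs(): the state, without advancing time (a new reading comes with each control period).
- bot.capture(name): name is "scene" or "top" or "wrist"; returns (picture, depth): 384x512x3 uint8, red, green, blue; 384x512 float32, mm along the optical axis (not along the pixel's ray), 0 where there is no reading.
- bot.calibration(name): a dict with "vertical_fov" (degrees; the focal length in pixels is half the picture's height over the tangent of half this angle, whatever the lens; pixels are square), "cx", "cy" (the principal point, pixels), "rvec" (rotation vector, rad) and "tvec" (3), from world to camera coordinates, as OpenCV has them; the wrist camera has in their place "tool_from_camera" (4x4, takes a point from camera to tool coordinates, whose origin is the TCP and whose axes are the flange's). Camera axes: x right, y down, z forward; pixel columns grow to the right and rows downward; lengths in mm; the calibration is good to about 2 mm. The wrist camera is an equidistant fisheye: a pixel r from the principal point sees the ray r / f radians off the axis. A picture is of the moment at which its call begins: read the wrist's pose just before it. calibration takes no time and is no camera call.
- bot.close_job(): hands the job in; it is judged then, once.
The state is a dict: "time": time; "joint_positions": joint angles; "dq": joint speeds; "tau": joint torques, N m; "tool_pos": TCP position; "tcp_rot": TCP orientation; "contact_force": force on the tool from outside, world axes, zero at the start; "moment": the same for the moment, N m; "grip_width": finger opening in mm; "finger_force": force on a finger pad.
Only numpy, scipy, OpenCV 4.12 (cv2) and the standard library are available. Lean on these libraries where they do the work, as an engineer would, in place of code of your own. Each camera call takes 0.05 s, during which the arm holds its last target. There are 200 camera calls.

## Working session

There is one attempt and no reset: what is moved stays moved. The work goes in short steps, Python scripts to look and compute and a shell command to move; the robot and the scene stay as the last step left them, time stands still between calls to the robot, and variables do not carry over. Pictures are saved under pics/ and viewed, at most 10 in all, crops included, and the job is handed in when it is done.

```bash
mkdir -p pics; cat > h.py <<'E'
import numpy as np, cv2
from plant import bot
from scipy.spatial.transform import Rotation as R
def cam(n):
    c=bot.calibration(n); f=192/np.tan(np.radians(c["vertical_fov"])/2)
    return c,f
def ext(n,obs=None):
    c,f=cam(n)
    if n=="wrist":
        o=obs or bot.get_obs(); T=np.eye(4); T[:3,:3]=R.from_euler('xyz',o["tcp_rot"]).as_matrix(); T[:3,3]=o["tool_pos"]
        return T@np.array(c["tool_from_camera"])
    M=cv2.Rodrigues(np.array(c["rvec"],float))[0]; T=np.eye(4); T[:3,:3]=M.T; T[:3,3]=-M.T@np.ravel(c["tvec"]); return T
def rays(n,u,v,obs=None):
    c,f=cam(n); T=ext(n,obs); x=(np.asarray(u,float)-c["cx"])/f; y=(np.asarray(v,float)-c["cy"])/f
    if n=="wrist":
        r=np.hypot(x,y)+1e-9; d=np.stack([x/r*np.sin(r),y/r*np.sin(r),np.cos(r)],-1)
    else: d=np.stack([x,y,np.ones_like(x)],-1)
    return T[:3,3], d@T[:3,:3].T, d
def onz(n,u,v,z,obs=None):
    o,d,_=rays(n,u,v,obs); return o+d*((z-o[2])/d[...,2])[...,None]
def cloud(n,depth,obs=None):
    v,u=np.mgrid[:384,:512]; o,d,dc=rays(n,u,v,obs)
    return o+d*(depth/dc[...,2])[...,None]
def snap(n,name):
    ob=bot.get_obs(); p,d=bot.capture(n); cv2.imwrite(f"pics/{name}.png",p[...,::-1]); np.savez(f"pics/{name}.npz",p=p,d=d,X=cloud(n,d,ob)); return p,d,ob
E
python3 - <<'E'
from h import *
for n in("scene","top","wrist"):
    snap(n,n+"0"); print(n,ext(n).round(2).tolist(),cam(n)[1])
a=[cv2.imread(f"pics/{n}0.png") for n in("scene","top")]
cv2.imwrite("pics/st.png",cv2.resize(np.vstack(a),None,fx=.78,fy=.78))
print(bot.get_obs(),bot.grip_point_offset)
E
```

```text
scene [[0.75, -0.52, 0.41, -63.84], [-0.66, -0.58, 0.48, -725.2], [-0.02, -0.63, -0.78, 1344.07], [0.0, 0.0, 0.0, 1.0]] 434.99129023722793
top [[0.02, -0.99, 0.17, 375.71], [-1.0, -0.02, 0.01, 31.43], [-0.01, -0.17, -0.99, 1130.14], [0.0, 0.0, 0.0, 1.0]] 374.18167802362075
wrist [[0.26, 0.93, 0.26, 66.37], [0.97, -0.25, -0.07, 525.42], [-0.0, 0.27, -0.96, 384.17], [0.0, 0.0, 0.0, 1.0]] 297.3186396354542
{'time': 0.15, 'joint_positions': array([ 1.16202316e+00,  3.42573353e-01,  1.52478237e+00, -1.43451397e-05,
        1.27541377e+00, -1.45995999e-01]), 'dq': array([-0.00074517, -0.00204496, -0.00212975, -0.0006271 , -0.00045132,
        0.00185408]), 'tau': array([ 1.06512161e-03, -4.31472766e+01, -2.44351602e+01,  7.16813095e-02,
        5.37218840e-02, -1.08440211e-04]), 'tool_pos': array([136.23458148, 506.70164572, 226.20438907]), 'tcp_rot': array([-3.14042634e+00, -1.57631017e-04,  2.87881958e+00]), 'contact_force': array([-0.620272  ,  0.56869735, -0.10486915]), 'moment': array([ 0.0163865 , -0.01410799,  0.01742235]), 'finger_force': 0.0, 'grip_width': 91.91568308555463} -18.8
```

View pics/top0.png

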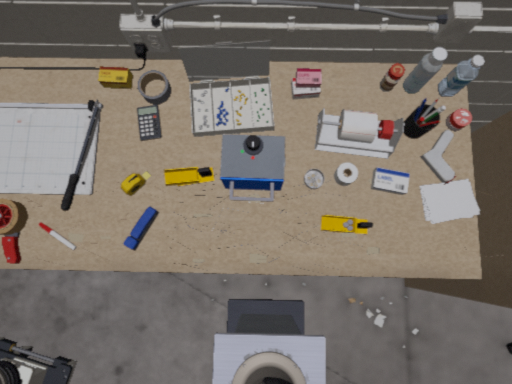

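View pics/scene0.png

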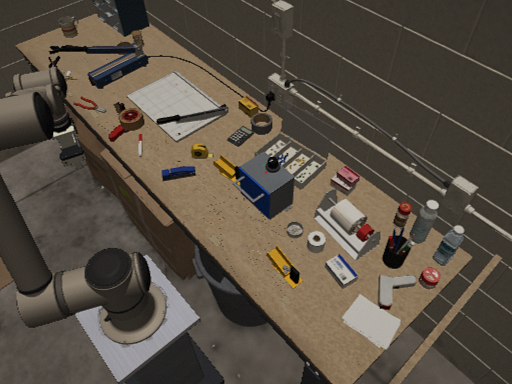

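The top view shows the hopper around (252,165) with its knob at (253,146), the handle at (252,197), and two scoops: one with visible balls at (345,225) and another at (190,176). Next I'll measure them.

```bash
python3 - <<'E'
from h import *
for n in("top","scene"):
    z=np.load(f"pics/{n}0.npz"); p,X=z["p"],z["X"]; hsv=cv2.cvtColor(p,cv2.COLOR_RGB2HSV)
    ok=(X[...,0]>200)&(X[...,0]<800)&(X[...,2]>3)&(X[...,2]<260)
    def blobs(m,nm,mn=40):
        k,l,s,c=cv2.connectedComponentsWithStats((m&ok).astype(np.uint8))
        for i in range(1,k):
            if s[i,4]>mn:
                P=X[l==i]; q=np.percentile(P,[2,50,98],axis=0).round(0); r=cv2.minAreaRect(P[:,:2].astype(np.float32))
                print(n,nm,s[i].tolist(),q.tolist(),np.round(r[0]),np.round(r[1]),round(r[2],1))
    H,S,V=hsv[...,0],hsv[...,1],hsv[...,2]
    blobs((H>20)&(H<32)&(S>190)&(V>140),"yellow")
    blobs((H>105)&(H<125)&(S>120)&(V>50),"blue")
    blobs((X[...,2]>150)&(X[...,2]<168),"hoptop")
    blobs((X[...,2]>190)&(X[...,2]<215),"knob",15)
    blobs((V<60)&(X[...,2]>40)&(X[...,2]<100),"dark",15)
z=np.load("pics/top0.npz")
p=z["p"]
a=cv2.resize(p[190:255,300:390],None,fx=5,fy=5,interpolation=cv2.INTER_CUBIC);b=cv2.resize(p[125:210,210:295],None,fx=4,fy=4,interpolation=cv2.INTER_CUBIC)
h=max(a.shape[0],b.shape[0]);f=lambda i:cv2.copyMakeBorder(i,0,h-i.shape[0],0,0,0)
cv2.imwrite("pics/crop1.png",np.hstack([f(a),f(b)])[:600,:800,::-1])
E
```

```text
top yellow [165, 170, 49, 14, 446] [[581.0, 184.0, 4.0], [605.0, 266.0, 21.0], [626.0, 318.0, 53.0]] [607. 251.] [ 43. 140.] 10.4
top yellow [122, 174, 18, 18, 156] [[555.0, 393.0, 49.0], [576.0, 418.0, 60.0], [602.0, 440.0, 65.0]] [577. 418.] [28. 57.] 44.6
top yellow [321, 216, 46, 18, 440] [[449.0, -278.0, 4.0], [470.0, -195.0, 25.0], [490.0, -149.0, 55.0]] [ 469. -215.] [139.  42.] 88.1
top blue [377, 168, 32, 9, 84] [[619.0, -403.0, 32.0], [628.0, -360.0, 36.0], [637.0, -317.0, 39.0]] [ 628. -359.] [94.  9.] 79.4
top blue [221, 177, 63, 13, 559] [[569.0, -21.0, 36.0], [571.0, 59.0, 127.0], [578.0, 136.0, 161.0]] [574.  56.] [164.   8.] 89.0
top blue [124, 207, 32, 42, 432] [[393.0, 349.0, 26.0], [445.0, 385.0, 37.0], [503.0, 421.0, 43.0]] [448. 383.] [ 33. 129.] 59.0
top hoptop [220, 134, 66, 48, 2596] [[571.0, -26.0, 156.0], [624.0, 55.0, 161.0], [692.0, 137.0, 164.0]] [633.  56.] [170. 125.] 88.9
top hoptop [65, 174, 13, 32, 166] [[502.0, 526.0, 151.0], [544.0, 533.0, 159.0], [579.0, 546.0, 167.0]] [536. 536.] [86. 22.] 0.9
top knob [246, 135, 15, 15, 166] [[648.0, 39.0, 192.0
[... 3414 characters left out ...]
6.0, 98.0]] [572.  88.] [101.   8.] 89.1
scene dark [256, 189, 37, 26, 331] [[569.0, -32.0, 41.0], [603.0, -28.0, 69.0], [685.0, 33.0, 98.0]] [614. -19.] [ 63. 139.] 60.0
scene dark [349, 227, 6, 7, 20] [[711.0, -291.0, 61.0], [721.0, -290.0, 76.0], [735.0, -287.0, 92.0]] [ 723. -289.] [ 4. 26.] 84.7
scene dark [339, 234, 19, 19, 19] [[687.0, -349.0, 41.0], [692.0, -307.0, 45.0], [696.0, -262.0, 50.0]] [ 692. -305.] [89.  5.] 86.5
scene dark [385, 238, 23, 27, 302] [[741.0, -478.0, 42.0], [754.0, -448.0, 74.0], [797.0, -409.0, 99.0]] [ 769. -440.] [74. 58.] 81.1
scene dark [290, 267, 9, 13, 67] [[460.0, -287.0, 42.0], [464.0, -272.0, 67.0], [472.0, -254.0, 76.0]] [ 466. -270.] [36. 12.] 82.8
```

View pics/crop1.png

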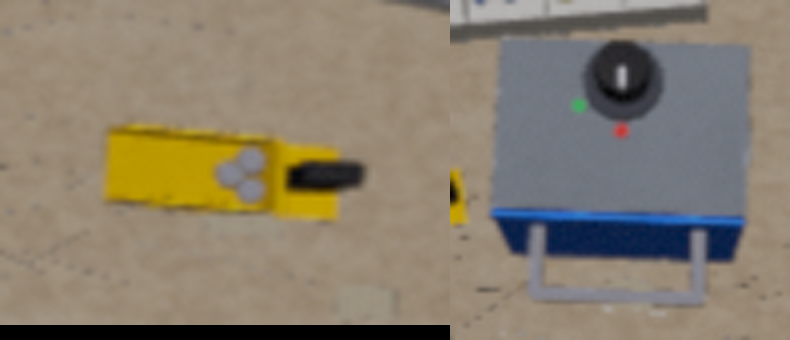

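The scoop with the balls, at (469,-215), is nearest (516 mm from the base, against 656 mm for the other), so that is the one to take. The knob top is at about (664,55,202), which matches its stated height and lies 89 mm behind the front face. Next I'll write a helper that turns world targets into tool shifts and get the hopper yaw.

```bash
cat >> h.py <<'E'
def go(x,y,z,yaw):
    o=bot.get_obs(); M=R.from_euler('xyz',o["tcp_rot"]).as_matrix(); d=M.T@(np.array([x,y,z])-o["tool_pos"])/10
    t=(np.degrees(o["tcp_rot"][2])-yaw+180)%360-180
    print("t",o["time"],"at",o["tool_pos"].round(1),np.degrees(o["tcp_rot"]).round(1),"w",round(o["grip_width"],1),"-> shift cm",d.round(2),"turn",round(t,1),"rows",round(np.linalg.norm(d)/5,1))
E
python3 - <<'E'
from h import *
z=np.load("pics/top0.npz"); p,X=z["p"],z["X"]; 
m=(X[...,2]>150)&(X[...,2]<168)&(abs(X[...,0]-632)<90)&(abs(X[...,1]-56)<100)
xs=[];ys=[]
for u in range(224,284):
    v=np.where(m[:,u])[0]
    if len(v)>20:
        for a,e in((xs,v.max()),(ys,v.min())): a.append(onz("top",u,e,160))
for a in(xs,ys):
    a=np.array(a); c=np.polyfit(a[:,1],a[:,0],1); print("slope deg",np.degrees(np.arctan(c[0])),np.polyval(c,56))
go(664,55,230,240)
E
```

```text
slope deg 1.0088145170389016 570.0533143858705
slope deg 1.1049315392968484 687.9980375592398
t 0.15 at [136.2 506.7 226.2] [-179.9   -0.   164.9] w 91.9 -> shift cm [-62.7  -29.91  -0.35] turn -75.1 rows 13.9
```

```bash
python3 -m crank '[[[1,-62.7,-29.9,-1,-75],[1,-62.7,-29.9,-1,-75],[1,-62.7,-29.9,-1,-75],[1,-62.7,-29.9,-1,-75],[1,-62.7,-29.9,-1,-75],[1,-62.7,-29.9,-1,-75],[1,-62.7,-29.9,-1,-75],[1,-62.7,-29.9,-1,-75],[1,-62.7,-29.9,-1,-75],[1,-62.7,-29.9,-1,-75]]]'
python3 - <<'E'
from h import *
go(664,55,240,240)
E
```

```text
time: 1.15
tool_pos: [476.6, 217.2, 233.1]
tcp_rot: [3.141, 0.0, -2.09]
contact_force: [0.6, -0.3, -0.6]
grip_width: 91.8
finger_force: 0.0
t 1.15 at [476.6 217.2 233.1] [ 180.     0.  -119.7] w 91.8 -> shift cm [  4.8  -24.32  -0.7 ] turn 0.3 rows 5.0
```

```bash
python3 -m crank '[[[1,4.5,-22,-0.5,0],[1,4.5,-22,-0.5,0],[1,4.5,-22,-0.5,0],[1,4.5,-22,-0.5,0],[1,4.5,-22,-0.5,0],[1,4.5,-22,-0.5,0],[1,4.5,-22,-0.5,0],[1,4.5,-22,-0.5,0],[1,4.5,-22,-0.5,0],[1,4.5,-22,-0.5,0]]]'
python3 - <<'E'
from h import *
p,d,ob=snap("wrist","w1"); X=np.load("pics/w1.npz")["X"]
m=(X[...,2]>190)&(X[...,2]<212)&(np.hypot(X[...,0]-662,X[...,1]-55)<40)
q=X[m]; print(m.sum(),np.percentile(q,[1,50,99],axis=0).round(1)); 
v,u=np.where(m); print(u.mean(),v.mean()); print("circ",cv2.minEnclosingCircle(q[:,:2].astype(np.float32)))
for x0 in range(585,700,200): pass
m=(X[...,2]>155)&(X[...,2]<166); print("top",np.percentile(X[m],[1,50,99],axis=0).round(1))
m=(X[...,2]>120)&(X[...,2]<140)&(X[...,0]<545)&(X[...,0]>480); print("bar",m.sum(),np.percentile(X[m],[2,50,98],axis=0).round(1) if m.sum() else 0)
go(664,55,178,240)
E
```

```text
time: 2.15
tool_pos: [643.1, 70.3, 238.6]
tcp_rot: [-3.141, 0.0, -2.094]
contact_force: [0.8, -0.1, 0.3]
grip_width: 91.8
finger_force: 0.0
2023 [[647.7  38.9 190.9]
 [663.3  54.9 201.3]
 [681.2  72.6 202.9]]
217.59565002471578 211.64508156203658
circ ((665.1524047851562, 56.37290573120117), 18.967729568481445)
top [[572.4 -26.3 156.8]
 [621.1  34.6 159.9]
 [692.6 135.4 161.6]]
bar 1606 [[5.209e+02 3.000e-01 1.299e+02]
 [5.277e+02 5.390e+01 1.341e+02]
 [5.436e+02 1.160e+02 1.360e+02]]
t 2.2 at [643.2  70.1 238.6] [-180.    0. -120.] w 91.4 -> shift cm [ 0.28 -2.55  6.06] turn 0.0 rows 1.3
```

View pics/w1.png

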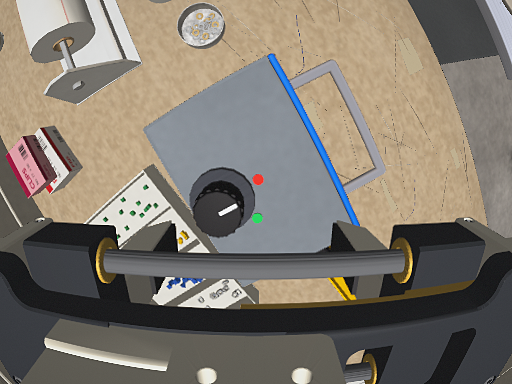

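The wrist view shows the knob at (218,205), with its pointer towards the red dot and the green dot beside it. The measured knob axis is (664,55.5) and the handle bar is at x≈526. Now I'll centre, descend and close.

```bash
python3 -m crank '[[[1,0.25,-2.55,0,0],[1,0.25,-2.55,0,0],[1,0.25,-2.55,2,0],[1,0.25,-2.55,4.5,0],[1,0.25,-2.55,5.9,0],[1,0.25,-2.55,6,0],[1,0.25,-2.55,6,0],[0,0.25,-2.55,6,0],[0,0.25,-2.55,6,0],[0,0.25,-2.55,6,0]]]'
python3 -m crank '[[[0,0,0,0,0],[0,0,0,0,0],[0,0,0,0,0],[0,0,0,0,0],[0,0,0,-0.4,0],[0,0,0,-0.8,0],[0,0,0,-1.1,0],[0,0,0,-1.1,0],[0,0,0,-1.1,0],[0,0,0,-1.1,0]]]'
```

```text
time: 3.2
tool_pos: [664.7, 54.4, 179.1]
tcp_rot: [-3.14, 0.001, -2.095]
contact_force: [-0.1, 0.0, -0.8]
grip_width: 72.5
finger_force: 0.0
time: 4.2
tool_pos: [664.1, 54.4, 189.5]
tcp_rot: [3.141, -0.0, -2.095]
contact_force: [-3.6, 0.2, 0.4]
grip_width: 33.9
finger_force: 30.0
```

```bash
python3 -m crank '[[[0,0,0,0,8],[0,0,0,0,16],[0,0,0,0,24],[0,0,0,0,32],[0,0,0,0,40],[0,0,0,0,48],[0,0,0,0,56],[0,0,0,0,61],[0,0,0,0,62],[0,0,0,0,62]]]'
python3 - <<'E'
from h import *
p,d,ob=snap("top","t1"); cv2.imwrite("pics/t1c.png",cv2.resize(p[120:210,205:300],None,fx=4,fy=4,interpolation=cv2.INTER_CUBIC)[...,::-1]); print(ob["moment"],ob["contact_force"],ob["tool_pos"],np.degrees(ob["tcp_rot"]),ob["grip_width"])
E
```

```text
time: 5.2
tool_pos: [662.9, 56.6, 189.3]
tcp_rot: [3.139, -0.003, 3.107]
contact_force: [-6.8, 5.6, 2.2]
grip_width: 34.4
finger_force: 30.0
[1.03466976 1.33652604 0.53479357] [-6.82273067  5.6262298   2.16001486] [662.93055115  56.58541013 189.30953392] [179.83898092  -0.18657769 178.04355502] 34.37487528537149
```

```bash
python3 -m crank '[[[0,0,0,0,-1],[0,0,0,0.4,-1],[0,0,0,0.8,-1],[0,0,0,1.1,-1],[0,0,0,1.3,-1],[0,0,0,1.4,-1],[0,0,0,1.4,-1],[0,0,0,1.2,-1],[1,0,0,1.2,-1],[1,0,0,1.2,-1]]]'
```

```text
time: 6.25
tool_pos: [665.2, 54.4, 177.9]
tcp_rot: [-3.141, 0.003, 3.123]
contact_force: [0.2, -0.5, -0.2]
grip_width: 45.6
finger_force: 0.0
```

```bash
python3 -m crank '[[[1,0,0,0,0],[1,0,0,0,0],[1,0,0,0,0],[1,0,0,-3,0],[1,0,0,-6,0],[1,4,0,-7,0],[0,8,0,-7,0],[0,13,0,-6,0],[0,13.5,0,-6,0],[0,13.5,0,-6,0]]]'
python3 - <<'E'
from h import *
p,d,ob=snap("wrist","w2"); X=np.load("pics/w2.npz")["X"]
m=(X[...,2]>190)&(X[...,2]<220)&(np.hypot(X[...,0]-664,X[...,1]-55)<22)
print(np.percentile(X[m],[1,50,99],axis=0).round(1))
m=(X[...,2]>120)&(X[...,2]<140)&(X[...,0]<545)&(X[...,0]>480); print("bar",m.sum(),np.percentile(X[m],[2,50,98],axis=0).round(1) if m.sum() else 0)
hy=np.radians(-1.05); 
go(552,57,120,178.95)
E
```

```text
time: 7.25
tool_pos: [528.6, 56.9, 237.6]
tcp_rot: [3.142, 0.0, 3.123]
contact_force: [0.5, 0.5, 1.1]
grip_width: 64.4
finger_force: 0.0Traceback (most recent call last):
  File "<stdin>", line 4, in <module>
    return _quantile_unchecked(
        a, q, axis, out, overwrite_input, method, keepdims, weights)
    return _ureduce(a,
                    func=_quantile_ureduce_func,
    ...<5 lines>...
                    overwrite_input=overwrite_input,
                    method=method)
    r = func(a, **kwargs)
    result = _quantile(arr,
                       quantiles=q,
    ...<2 lines>...
                       out=out,
                       weights=wgt)
    slices_having_nans = np.isnan(arr[-1, ...])
                                  ~~~^^^^^^^^^
IndexError: index -1 is out of bounds for axis 0 with size 0
```

View pics/w2.png

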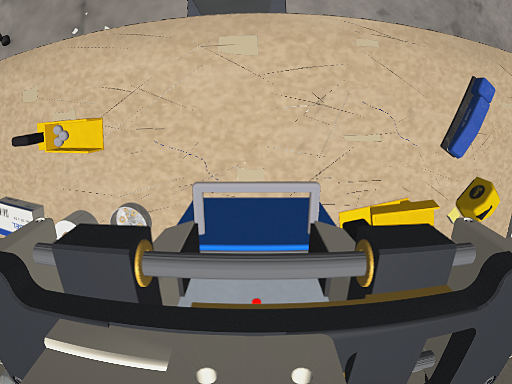

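The wrist camera now faces the robot: it shows the handle at (255,185) and the scoop with three balls at (72,135), but not the knob. I'll check the knob in the top view.

```bash
python3 - <<'E'
from h import *
P=[]
for n,(a,b,c,e) in (("top",(120,215,205,300)),("scene",(135,220,225,320))):
    p,d,ob=snap(n,n+"2"); X=np.load(f"pics/{n}2.npz")["X"]
    m=(X[...,2]>190)&(X[...,2]<220)&(np.hypot(X[...,0]-664,X[...,1]-55)<22)
    print(n,m.sum(),np.percentile(X[m],[1,50,99],axis=0).round(1) if m.sum() else 0)
    P.append(cv2.resize(p[a:b,c:e],(380,380),interpolation=cv2.INTER_CUBIC))
cv2.imwrite("pics/k2.png",np.hstack(P)[...,::-1])
go(552,57,120,178.95)
E
```

```text
top 0 0
scene 68 [[647.2  36.1 190.4]
 [663.7  50.5 201.3]
 [680.5  71.5 205.1]]
t 7.4 at [531.5  56.6 238. ] [-180.     0.2  178.9] w 52.5 -> shift cm [-2.01  0.07 11.8 ] turn -0.0 rows 2.4
```

View pics/k2.png

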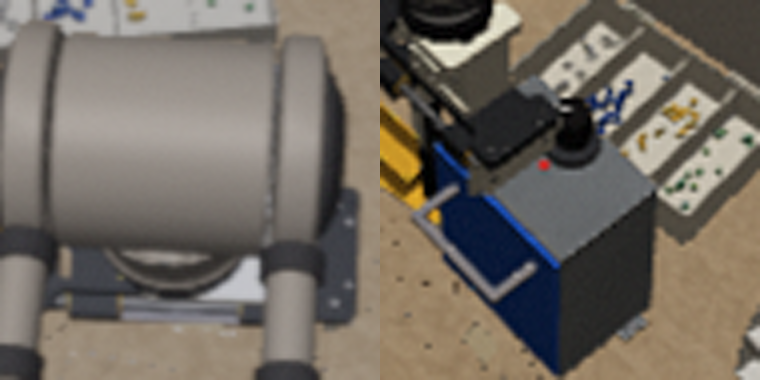

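```bash
python3 -m crank '[[[0,-2,0,0,0],[0,-2,0,4,0],[0,-2,0,8,0],[0,-2,0,11,0],[0,-2,0,11.6,0],[0,-2,0,11.6,0],[0,-2,0,11.6,0],[0,-1,0,11.6,0],[0,0,0,12.1,0],[0,0.7,0,12.5,0]]]'
```

```text
time: 8.4
tool_pos: [522.5, 57.0, 113.6]
tcp_rot: [-3.142, 0.003, 3.123]
contact_force: [1.3, 0.4, 0.6]
grip_width: 0.4
finger_force: 0.5
```

```bash
python3 -m crank '[[[0,0.7,0,0.4,0],[0,1.4,0,0.9,0],[0,2,0,1.3,0],[0,2.5,0,1.7,0],[0,2.9,0,2,0],[0,3.2,0,2.3,0],[0,3.2,0,2.3,0],[0,3.2,0,2.3,0],[0,3.2,0,2.3,0],[0,3.2,0,2.3,0]]]'
python3 - <<'E'
from h import *
go(498,57,92,178.95); print(bot.get_obs()["contact_force"])
E
```

```text
time: 9.4
tool_pos: [490.6, 57.6, 89.2]
tcp_rot: [3.141, 0.0, 3.123]
contact_force: [4.3, -0.6, -3.5]
grip_width: 0.1
finger_force: 2.2
t 9.4 at [490.6  57.6  89.2] [180.    0.  178.9] w 0.1 -> shift cm [-0.74 -0.04 -0.28] turn -0.0 rows 0.2
[ 4.2977147  -0.61560008 -3.46699406]
```

```bash
python3 -m crank '[[[0,-0.3,0,-2,0],[0,-0.3,0,-5,0],[0,0,0,-7,0],[0,2.2,0,-7,0],[0,2.2,0,-6,0],[0,2.2,0,-3,0],[0,2.2,0,-1,0],[0,2.3,0,0,0],[0,2.4,0,0.5,0],[0,2.5,0,0.8,0]]]'
python3 -m crank '[[[0,0,0,0,0],[0,0,0,0,0],[0,0,0,0,0],[0,0,0,-3,0],[0,0,0,-8,0],[0,0,0,-12,0],[0.6,0,5,-12,0],[0.6,0,10,-12,0],[0.6,0,15,-12,-8],[0.6,0,18,-12,-16]]]'
python3 - <<'E'
from h import *
p,d,ob=snap("scene","s3"); X=np.load("pics/s3.npz")["X"]
hsv=cv2.cvtColor(p,cv2.COLOR_RGB2HSV); 
m=(hsv[...,0]>105)&(hsv[...,0]<125)&(hsv[...,1]>120)&(X[...,0]>440)&(X[...,0]<620)&(X[...,1]>-40)&(X[...,1]<150)
print(m.sum(),np.percentile(X[m],[1,10,50,90,99],axis=0).round(1))
a=X[m]; q=a[(a[:,2]>40)]; c=np.polyfit(q[:,2],q[:,0],1); print("tilt",np.arctan(-c[0]))
cv2.imwrite("pics/s3c.png",cv2.resize(p[110:320,200:340],None,fx=2.7,fy=2.7)[...,::-1])
go(464,-265,100,90)
E
```

```text
time: 10.4
tool_pos: [465.7, 58.1, 83.6]
tcp_rot: [-3.142, 0.001, 3.123]
contact_force: [-12.4, -0.2, 49.0]
grip_width: 0.6
finger_force: 24.9
time: 11.4
tool_pos: [468.5, 241.1, 201.5]
tcp_rot: [3.141, 0.001, -2.874]
contact_force: [0.8, 0.2, 0.9]
grip_width: 28.3
finger_force: 0.0
994 [[492.  -27.2  16.7]
 [506.6 -15.7  26.5]
 [574.1  74.3  71. ]
 [607.1 126.5 124.6]
 [617.3 131.7 134.3]]
tilt 0.5856129234290803
t 11.45 at [468.4 244.  201.4] [ 1.798e+02  1.000e-01 -1.641e+02] w 32.0 -> shift cm [ 14.36 -48.87   9.99] turn 105.9 rows 10.4
```

View pics/s3c.png

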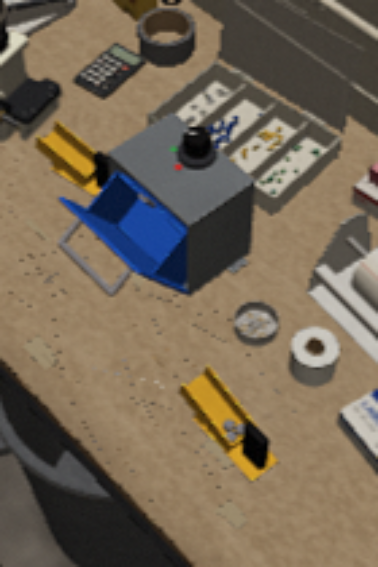

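The bin stands open against its stop at about 0.59 rad, and the scoop at (225,430) in this crop still holds its balls. Next I'll go to a point above the scoop.

```bash
python3 -m crank '[[[1,14.4,-48.8,0,106],[1,14.4,-48.8,0,106],[1,14.4,-48.8,0,106],[1,14.4,-48.8,0,106],[1,14.4,-48.8,0,106],[1,14.4,-48.8,0,106],[1,14.4,-48.8,0,106],[1,14.4,-48.8,0,106],[1,14.4,-48.8,0,106],[1,14.4,-48.8,0,106]]]'
python3 - <<'E'
from h import *
go(466,-265,150,90)
E
```

```text
time: 12.45
tool_pos: [455.1, -264.2, 201.4]
tcp_rot: [3.141, 0.0, 1.895]
contact_force: [-0.1, 0.8, -0.7]
grip_width: 91.8
finger_force: 0.0
t 12.45 at [ 455.1 -264.2  201.4] [180.    0.  108.6] w 91.8 -> shift cm [-0.42  1.    5.14] turn 18.6 rows 1.1
```

```bash
python3 -m crank '[[[1,-0.4,1,2,8],[1,-0.4,1,5,16],[1,-0.4,1,5,20],[1,-0.4,1,5,20],[1,-0.4,1,5,20],[1,-0.4,1,5,20],[1,-0.4,1,5,20],[1,-0.4,1,5,20],[1,-0.4,1,5,20],[1,-0.4,1,5,20]]]'
python3 - <<'E'
from h import *
p,d,ob=snap("wrist","w4"); X=np.load("pics/w4.npz")["X"]; hsv=cv2.cvtColor(p,cv2.COLOR_RGB2HSV)
near=(abs(X[...,0]-468)<60)&(X[...,1]<-100)&(X[...,1]>-300)
f=near&(X[...,2]>66)&(X[...,2]<78); print("fin",f.sum(),np.percentile(X[f],[2,50,98],axis=0).round(1),cv2.minAreaRect(X[f][:,:2].astype(np.float32)))
y=near&(hsv[...,0]>20)&(hsv[...,0]<32)&(hsv[...,1]>170); print("yel",y.sum(),np.percentile(X[y],[1,50,99],axis=0).round(1),cv2.minAreaRect(X[y][:,:2].astype(np.float32)))
# wall tops z~27-60: midline fit
a=X[y]; 
mid=[(yy,(np.percentile(a[(abs(a[:,1]-yy)<4)][:,0],2)+np.percentile(a[(abs(a[:,1]-yy)<4)][:,0],98))/2) for yy in range(-235,-150,8)]
mid=np.array(mid); c=np.polyfit(mid[:,0],mid[:,1],1); print("axis yaw",90-np.degrees(np.arctan(c[0])),np.polyval(c,-265),np.polyval(c,-190))
go(466,-265,31,88)
E
```

```text
time: 13.45
tool_pos: [466.5, -262.3, 151.3]
tcp_rot: [3.141, 0.0, 1.554]
contact_force: [-0.9, -0.3, 0.5]
grip_width: 91.9
finger_force: 0.0
fin 643 [[ 461.1 -282.7   67.5]
 [ 467.6 -265.4   71.2]
 [ 474.1 -249.5   72.9]] ((467.6605224609375, -266.443115234375), (35.06353759765625, 13.965468406677246), 87.31805419921875)
yel 6467 [[ 418.9 -286.1    2.8]
 [ 472.6 -203.8   26.4]
 [ 516.8 -145.4  244.9]] ((475.53924560546875, -215.99136352539062), (148.8204345703125, 110.7024154663086), 82.25214385986328)
axis yaw 86.2180645000939 465.8781659142575 470.83591022061313
t 13.5 at [ 466.5 -262.3  151.2] [180.  -0.  89.] w 92.2 -> shift cm [-0.27 -0.05 12.02] turn 1.0 rows 2.4
```

View pics/w4.png

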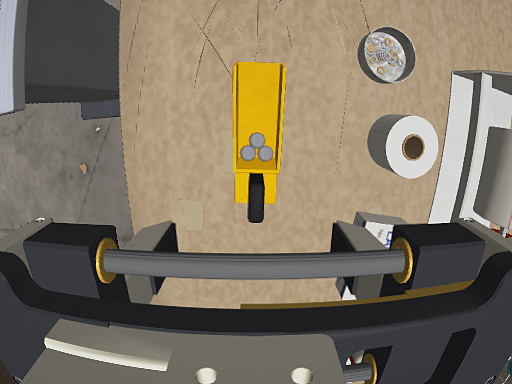

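The wrist view shows the scoop at (258,140), its three balls at (257,148) and the fin at (256,197). The fin measures (467.6,-266.4) with its top at 72 mm, which matches the given size. Now I'll grip it.

```bash
python3 -m crank '[[[1,-0.4,0.1,2,2],[1,-0.4,0.1,6,2],[1,-0.4,0.1,10,2],[1,-0.4,0.1,12,2],[1,-0.4,0.1,12,2],[1,-0.4,0.1,12,2],[0,-0.4,0.1,12,2],[0,-0.4,0.1,12,2],[0,-0.4,0.1,12,2],[0,-0.4,0.1,12,2]]]'
python3 -m crank '[[[0,0,0,0,0],[0,0,0,0,0],[0,0,0,0,0],[0,0,0,0,0],[0,0,0,0,0],[0,0,0,-1,0],[0,0,0,-2,0],[0,0,0,-3,0],[0,0,0,-3,0],[0,0,0,-3,0]]]'
python3 - <<'E'
from h import *
p,d,ob=snap("wrist","w5"); X=np.load("pics/w5.npz")["X"]; hsv=cv2.cvtColor(p,cv2.COLOR_RGB2HSV)
near=(abs(X[...,0]-468)<60)&(X[...,1]<-130)&(X[...,1]>-240)&(X[...,2]<110)
y=near&(hsv[...,0]>20)&(hsv[...,0]<32)&(hsv[...,1]>170); a=X[y]
for yy in range(-235,-135,15):
    b=a[abs(a[:,1]-yy)<4]; print(yy,len(b),np.percentile(b,[3,50,97],axis=0)[:,2].round(1) if len(b) else 0)
go(535,-265,219,87)
E
```

```text
time: 14.5
tool_pos: [467.7, -266.5, 31.8]
tcp_rot: [3.141, 0.001, 1.518]
contact_force: [0.5, 0.5, -0.4]
grip_width: 64.5
finger_force: 0.0
time: 15.5
tool_pos: [467.5, -266.4, 61.6]
tcp_rot: [3.141, 0.0, 1.518]
contact_force: [0.3, 0.2, -2.5]
grip_width: 14.0
finger_force: 30.0
-235 379 [25.5 39.2 57.4]
-220 683 [28.8 31.3 61.2]
-205 1072 [32.8 34.7 64.8]
-190 1178 [36.8 38.8 68.8]
-175 1248 [40.7 42.8 72.9]
-160 1288 [44.7 46.8 76.8]
-145 437 [48.2 49.7 51.6]
t 15.55 at [ 467.3 -266.3   61.1] [-180.   -0.   87.] w 13.9 -> shift cm [  0.48   6.75 -15.79] turn 0.0 rows 3.4
```

The scoop lifted level (floor slope 15°, 30 N grip). I'll carry it smoothly over the bin, mouth along +y.

```bash
python3 -m crank '[[[0,0,0,-1,0],[0,0,0,-3,0],[0,0,0,-6,0],[0,0,0,-9,0],[0,0,0.5,-11.5,0],[0,0.6,1.5,-12.5,0],[0,1.8,2.5,-12.5,0],[0,3.4,3.5,-12.5,0],[0,5.4,4.5,-12.5,0],[0,7.6,5.5,-12.5,0]]]'
python3 -m crank '[[[0,2.2,0.3,0,0],[0,4.4,0.5,0,0],[0,6.6,0.5,0,0],[0,8.8,0.5,0,0],[0,11,0.5,0,0],[0,13,0.5,0,0],[0,14.9,0.5,0,0],[0,16.4,0.5,0,0],[0,17.4,0.5,0,0],[0,17.9,0.5,0,0]]]'
python3 - <<'E'
from h import *
go(541,-14,186,87)
E
```

```text
time: 16.55
tool_pos: [526.3, -191.9, 185.0]
tcp_rot: [-3.139, -0.001, 1.518]
contact_force: [-0.2, -0.9, -2.1]
grip_width: 13.9
finger_force: 30.0
time: 17.55
tool_pos: [540.5, -13.8, 185.8]
tcp_rot: [-3.141, -0.0, 1.519]
contact_force: [-0.3, 0.3, -1.8]
grip_width: 14.1
finger_force: 30.0
t 17.55 at [540.5 -13.8 185.8] [-179.9   -0.    87.1] w 14.1 -> shift cm [-0.02  0.05 -0.02] turn 0.1 rows 0.0
```

```bash
python3 -m crank '[[[0.12,0,0,0,0],[0.12,0,0,0,0],[0.13,0,0,0,0],[0.13,0,0,0,0],[0.14,0,0,0,0],[0.14,0,0,0,0],[0.145,0,0,0,0],[0.145,0,0,0,0],[0.145,0,0,0,0],[0.145,0,0,0,0]]]'
python3 - <<'E'
from h import *
p,d,ob=snap("wrist","w6"); X=np.load("pics/w6.npz")["X"]; hsv=cv2.cvtColor(p,cv2.COLOR_RGB2HSV)
y=(hsv[...,0]>20)&(hsv[...,0]<32)&(hsv[...,1]>170)&(abs(X[...,0]-545)<60)&(X[...,1]>0)&(X[...,1]<130)&(X[...,2]<240); a=X[y]
for yy in range(20,115,15):
    b=a[abs(a[:,1]-yy)<4]; print(yy,len(b),np.percentile(b,[3,50,97],axis=0)[:,2].round(1) if len(b) else 0)
E
```

```text
time: 18.55
tool_pos: [540.7, -14.8, 186.2]
tcp_rot: [-3.142, -0.0, 1.518]
contact_force: [0.4, 0.5, -2.2]
grip_width: 13.8
finger_force: 30.0
20 361 [150.7 168.7 182.8]
35 735 [154.4 156.9 186.4]
50 1091 [158.3 160.4 190.5]
65 1184 [162.2 164.3 194.3]
80 1261 [166.1 168.4 198.5]
95 1273 [170.2 172.3 202.2]
110 49 [173.3 174.4 175.9]
```

```bash
python3 -m crank '[[[0.148,0,0,0,0],[0.148,0,0,0,0],[0.149,0,0,0,0],[0.149,0,0,0,0],[0.15,0,0,0,0],[0.15,0,0,0,0],[0.15,0,0,0,0],[0.15,0,0,0,0],[0.15,0,0,0,0],[0.15,0,0,0,0]]]'
cat > tilt.py <<'E'
import sys
from h import *
p,d,ob=snap("wrist",sys.argv[1]); X=np.load(f"pics/{sys.argv[1]}.npz")["X"]; hsv=cv2.cvtColor(p,cv2.COLOR_RGB2HSV)
t=ob["tool_pos"]
y=(hsv[...,0]>20)&(hsv[...,0]<32)&(hsv[...,1]>170)&(abs(X[...,0]-t[0])<14)&(X[...,1]>t[1]+10)&(X[...,1]<t[1]+135)&(X[...,2]<t[2]+30); a=X[y]
for s in range(15,130,15):
    b=a[abs(a[:,1]-t[1]-s)<4]; print(s,len(b),(np.percentile(b,[3,50],axis=0)[:,2]-t[2]).round(1) if len(b)>5 else 0)
v=X[y]; print(ob["finger_force"],ob["grip_width"],t.round(1),ob["contact_force"].round(1))
E
python3 tilt.py w7
```

```text
time: 19.6
tool_pos: [540.7, -14.8, 186.2]
tcp_rot: [3.142, -0.0, 1.518]
contact_force: [-0.5, 0.1, -2.2]
grip_width: 14.1
finger_force: 13.6
15 111 [-13.  -9.]
30 124 [-36.2 -28.4]
45 215 [-33.4 -31.8]
60 555 [-29.2 -27.7]
75 605 [-25.4 -23.7]
90 650 [-21.6 -19.7]
105 771 [-17.6 -15.5]
120 458 [-13.6 -12. ]
13.590716421604156 14.08256170726495 [540.7 -14.8 186.2] [-0.5  0.1 -2.2]
```

The grip force does modulate: 13.6 N at 0.150. I'll loosen it in small steps so that the scoop swings mouth-down about the pads over the bin.

```bash
python3 -m crank '[[[0.1503,0,0,0,0],[0.1503,0,0,0,0],[0.1506,0,0,0,0],[0.1506,0,0,0,0],[0.1508,0,0,0,0],[0.1508,0,0,0,0],[0.151,0,0,0,0],[0.151,0,0,0,0],[0.151,0,0,0,0],[0.151,0,0,0,0]]]'
python3 tilt.py w8
```

```text
time: 20.65
tool_pos: [540.7, -14.8, 186.2]
tcp_rot: [3.142, -0.0, 1.518]
contact_force: [0.6, 0.2, -2.6]
grip_width: 14.0
finger_force: 8.1
15 115 [-13.4  -8.9]
30 125 [-35.7 -28.1]
45 216 [-33.4 -31.7]
60 561 [-29.2 -27.8]
75 602 [-25.4 -23.8]
90 646 [-21.4 -19.7]
105 762 [-17.6 -15.6]
120 466 [-13.7 -12.1]
8.103319108486176 14.036078910628685 [540.7 -14.8 186.2] [ 0.6  0.2 -2.6]
```

```bash
python3 -m crank '[[[0.1511,0,0,0,0],[0.1512,0,0,0,0],[0.1513,0,0,0,0],[0.1514,0,0,0,0],[0.1514,0,0,0,0],[0.1515,0,0,0,0],[0.1515,0,0,0,0],[0.1516,0,0,0,0],[0.1516,0,0,0,0],[0.1516,0,0,0,0]]]'
python3 tilt.py w9
```

```text
time: 21.7
tool_pos: [540.7, -14.8, 186.2]
tcp_rot: [3.142, -0.0, 1.518]
contact_force: [1.0, 0.9, -1.9]
grip_width: 14.0
finger_force: 4.8
15 624 [-43.2 -21. ]
30 193 [-45.4 -44.1]
45 471 [-45.8 -44.6]
60 482 [-46.5 -45.1]
75 478 [-47.  -45.7]
90 481 [-47.4 -46.2]
105 419 [-48.2 -46.8]
120 0 0
4.770257771015167 14.03734879791361 [540.7 -14.8 186.2] [ 1.   0.9 -1.9]
```

It is creeping down, about 17° so far. I'll continue gently.

```bash
python3 -m crank '[[[0.1516,0,0,0,0],[0.1516,0,0,0,0],[0.1516,0,0,0,0],[0.1516,0,0,0,0],[0.1516,0,0,0,0],[0.1516,0,0,0,0],[0.1516,0,0,0,0],[0.1516,0,0,0,0],[0.1516,0,0,0,0],[0.1516,0,0,0,0]]]'
python3 tilt.py w10; python3 - <<'E'
import cv2
cv2.imwrite("pics/w10c.png",cv2.imread("pics/w10.png")[:260,120:400])
E
```

```text
time: 22.75
tool_pos: [540.7, -14.8, 186.2]
tcp_rot: [3.142, -0.0, 1.518]
contact_force: [-0.6, -1.0, -2.0]
grip_width: 13.9
finger_force: 4.8
15 627 [-43.3 -20.6]
30 194 [-45.2 -44. ]
45 470 [-45.7 -44.6]
60 477 [-46.5 -45.1]
75 479 [-47.  -45.8]
90 472 [-47.5 -46.3]
105 416 [-48.1 -46.8]
120 0 0
4.771691635251045 13.885480367274424 [540.7 -14.8 186.2] [-0.6 -1.  -2. ]
```

View pics/w10c.png

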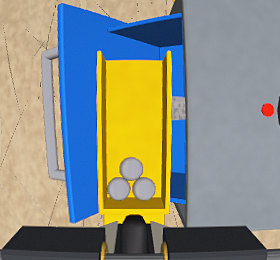

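The scoop has tipped about 17° and is holding, with the balls still at its rear at (130,180) and the mouth well inside the bin. I'll loosen it a little more.

```bash
python3 -m crank '[[[0.1517,0,0,0,0],[0.1517,0,0,0,0],[0.1517,0,0,0,0],[0.1517,0,0,0,0],[0.1517,0,0,0,0],[0.1517,0,0,0,0],[0.1517,0,0,0,0],[0.1517,0,0,0,0],[0.1517,0,0,0,0],[0.1517,0,0,0,0]]]'
python3 tilt.py w11
```

```text
time: 23.8
tool_pos: [540.7, -14.8, 186.1]
tcp_rot: [3.142, -0.0, 1.518]
contact_force: [-0.2, -0.1, -2.4]
grip_width: 14.0
finger_force: 4.2
15 617 [-43.2 -21.2]
30 193 [-45.2 -44. ]
45 477 [-45.8 -44.5]
60 473 [-46.4 -45.2]
75 477 [-47.  -45.7]
90 471 [-47.6 -46.2]
105 415 [-48.1 -46.7]
120 0 0
4.223987236618996 14.03988193679787 [540.7 -14.8 186.1] [-0.2 -0.1 -2.4]
```

```bash
python3 -m crank '[[[0.1518,0,0,0,0],[0.1518,0,0,0,0],[0.1518,0,0,0,0],[0.1518,0,0,0,0],[0.1519,0,0,0,0],[0.1519,0,0,0,0],[0.1519,0,0,0,0],[0.1519,0,0,0,0],[0.1519,0,0,0,0],[0.1519,0,0,0,0]]]'
python3 tilt.py w12
```

```text
time: 24.85
tool_pos: [540.7, -14.8, 186.2]
tcp_rot: [3.141, -0.0, 1.518]
contact_force: [0.4, -0.6, -1.1]
grip_width: 13.8
finger_force: 3.1
15 446 [-60.4 -58.1]
30 418 [-67.4 -65.1]
45 385 [-74.3 -72. ]
60 358 [-81.  -78.9]
75 171 [-86.4 -84.9]
90 0 0
105 0 0
120 0 0
3.1372245401144028 13.785577861975323 [540.7 -14.8 186.2] [ 0.4 -0.6 -1.1]
```

Tipped to about 40° now. I'll check for the balls.

```bash
python3 - <<'E'
import cv2
cv2.imwrite("pics/w12c.png",cv2.resize(cv2.imread("pics/w12.png")[:260,120:400],None,fx=2,fy=2))
E
```

```text
(no output)
```

View pics/w12c.png

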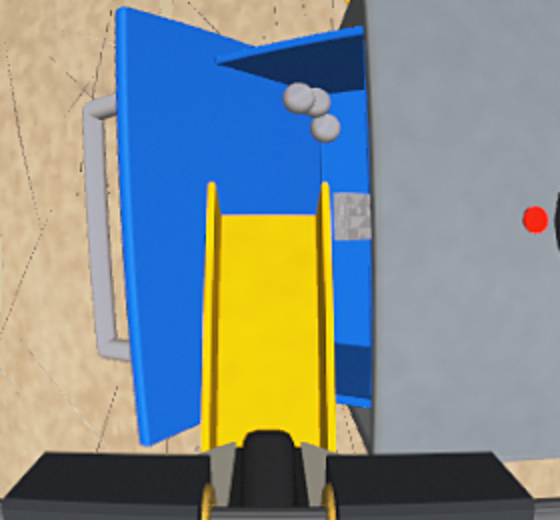

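All three balls lie in the bin at (310,110) in this crop, and the scoop is empty. Next: firm grip, lift clear and carry back.

```bash
python3 -m crank '[[[0.1,0,0,0,0],[0.1,0,0,0,0],[0.1,0,0,-1,0],[0.1,0,0,-3,0],[0.1,0,0,-5,0],[0.1,0,0,-7,0],[0.1,0,0,-8,0],[0.1,-1,0,-8,0],[0.1,-3,-0.5,-8,0],[0.1,-6,-1.5,-8,0]]]'
python3 -m crank '[[[0.1,-3,-1,0,0],[0.1,-6,-2,0,0],[0.1,-9,-3,0,0],[0.1,-12,-4,0,0],[0.1,-14,-4.5,2,0],[0.1,-15,-4.5,5,0],[0.1,-15.4,-4.5,8,0],[0.1,-15.4,-4.5,11,0],[0.1,-15.4,-4.5,13,0],[0.1,-15.4,-4.5,14,0]]]'
python3 tilt.py w13
```

```text
time: 25.9
tool_pos: [522.2, -74.2, 265.0]
tcp_rot: [-3.14, -0.001, 1.52]
contact_force: [1.0, -0.0, -1.4]
grip_width: 13.7
finger_force: 30.0
time: 26.9
tool_pos: [467.8, -225.1, 123.3]
tcp_rot: [-3.137, -0.003, 1.518]
contact_force: [0.1, 0.1, -2.0]
grip_width: 13.7
finger_force: 30.0
15 448 [-60.4 -58. ]
30 409 [-67.2 -64.9]
45 393 [-74.3 -71.7]
60 361 [-80.9 -78.6]
75 181 [-86.4 -84.7]
90 0 0
105 0 0
120 0 0
29.999907910823822 13.659998804169165 [ 467.8 -225.1  123.3] [ 0.1  0.1 -2. ]
```

```bash
python3 -m crank '[[[0.15,0,0,1.5,0],[0.15,0,0,3,0],[0.15,-0.5,0,4,0],[0.15,-1.3,0,5,0],[0.15,-2,0,6,0],[0.15,-2.7,0,7,0],[0.15,-3.2,0,7.8,0],[0.15,-3.6,0,8.5,0],[0.15,-4,0,9,0],[0.15,-4,0,9,0]]]'
python3 tilt.py w14
```

```text
time: 27.95
tool_pos: [468.4, -265.7, 36.9]
tcp_rot: [3.14, 0.0, 1.518]
contact_force: [1.7, 0.1, 8.0]
grip_width: 13.9
finger_force: 14.4
15 994 [-18.1  -6.6]
30 503 [-28.4 -27. ]
45 555 [-24.4 -23. ]
60 616 [-20.5 -18.8]
75 668 [-16.5 -14.8]
90 709 [-12.5 -10.8]
105 852 [-8.5 -6.5]
120 0 0
14.423509240150452 13.875697515734494 [ 468.4 -265.7   36.9] [1.7 0.1 8. ]
```

The scoop lies flat on the bench (floor back at 15°). Now I'll release it and withdraw.

```bash
python3 -m crank '[[[0.25,0,0,-0.4,0],[0.4,0,0,-0.4,0],[0.6,0,0,-0.4,0],[0.8,0,0,-0.4,0],[0.8,0,0,-0.4,0],[0.8,0,0,-3,0],[0.8,0,0,-7,0],[0.8,0,0,-12,0],[0.8,0,0,-17,0],[0.8,0,0,-19,0]]]'
python3 -m crank '[[[0.8,0,0,0,0],[0.8,-3,-3,0,0],[0.8,-6,-6,0,0],[0.8,-9,-9,0,0],[0.8,-9,-9,0,0],[0.8,-9,-9,0,0],[0.8,-9,-9,0,0],[0.8,-9,-9,0,0],[0.8,-9,-9,0,0],[0.8,-9,-9,0,0]]]'
python3 - <<'E'
from h import *
snap("scene","s9"); X=np.load("pics/s9.npz")["X"]; p=np.load("pics/s9.npz")["p"]; hsv=cv2.cvtColor(p,cv2.COLOR_RGB2HSV); H,S=hsv[...,0],hsv[...,1]
y=(H>20)&(H<32)&(S>170)&(abs(X[...,0]-470)<60)&(X[...,1]<-100)&(X[...,1]>-320)
print("scoop",y.sum(),np.percentile(X[y],[2,50,98],axis=0).round(0))
m=(H>105)&(H<125)&(S>120)&(X[...,0]>440)&(X[...,0]<620)&(X[...,1]>-40)&(X[...,1]<150)&(X[...,2]>40)
c=np.polyfit(X[m][:,2],X[m][:,0],1); print("tilt",np.arctan(-c[0]),np.percentile(X[m],[1,99],axis=0).round(0))
g=(S<50)&(hsv[...,2]>90)&(X[...,0]>510)&(X[...,0]<600)&(X[...,1]>-10)&(X[...,1]<130)&(X[...,2]<110)&(X[...,2]>20)
print("grey in bin",g.sum(),X[g].mean(0) if g.sum() else 0)
k=(np.hypot(X[...,0]-664,X[...,1]-55)<22)&(X[...,2]>190); print("knob z",np.percentile(X[k],[50,95],axis=0)[:,2])
# bystander drift: depth change vs first scene picture
A=np.load("pics/scene0.npz"); 
for nm,(x,yy) in dict(stapler=(448,383),tape=(577,418)).items():
    for Z in(A["X"],X):
        q=(np.hypot(Z[...,0]-x,Z[...,1]-yy)<80)&(Z[...,2]>15)&(Z[...,2]<75); print(nm,q.sum(),Z[q].mean(0).round(1))
for nm,(x,yy) in dict(tin_roll=(590,-140)).items():
    for Z in(A["X"],X):
        q=(abs(Z[...,0]-x)<60)&(abs(Z[...,1]-yy)<90)&(Z[...,2]>15)&(Z[...,2]<75); print(nm,q.sum(),Z[q].mean(0).round(1))
o=bot.get_obs(); print(o["tool_pos"],o["time"],o["contact_force"])
E
```

```text
time: 29.0
tool_pos: [468.8, -266.3, 231.2]
tcp_rot: [3.135, 0.004, 1.519]
contact_force: [-0.6, -0.1, -0.6]
grip_width: 73.3
finger_force: 0.0
time: 30.0
tool_pos: [373.4, -350.0, 226.1]
tcp_rot: [-3.142, -0.0, 1.52]
contact_force: [-0.1, 0.1, 0.2]
grip_width: 73.7
finger_force: 0.0
scoop 33 [[ 449. -295.   -3.]
 [ 455. -287.    6.]
 [ 485. -155.   58.]]
tilt 0.5565835740277156 [[496. -28.  41.]
 [619.  80. 131.]]
grey in bin 5 [574.70744479 102.70551828  33.11419541]
knob z [200.00601716 205.48568547]
stapler 252 [444.6 380.6  32.5]
stapler 0 [nan nan nan]
tape 194 [575.7 407.5  42.9]
tape 132 [581.2 405.5  49.8]
tin_roll 226 [ 614.8 -187.9   38.1]
tin_roll 19 [ 643.6 -221.1   49.8]
[ 373.30006426 -350.12079825  226.09374704] 30.05 [ 0.57447914 -0.66544435  0.54543395]<stdin>:14: RuntimeWarning: Mean of empty slice.
  ret = um.true_divide(
```

```bash
python3 - <<'E'
from h import *
snap("top","t9"); X=np.load("pics/t9.npz")["X"]; p=np.load("pics/t9.npz")["p"]; A=np.load("pics/top0.npz")
def st(nm,cx,cy,rx,ry,z0,z1):
    for Z in(A["X"],X):
        q=(abs(Z[...,0]-cx)<rx)&(abs(Z[...,1]-cy)<ry)&(Z[...,2]>z0)&(Z[...,2]<z1); print(nm,q.sum(),np.percentile(Z[q],[2,50,98],axis=0).round(0).tolist() if q.sum() else 0)
st("scoop",470,-215,45,90,8,90); st("stapler",448,383,70,60,12,60); st("tape",577,418,55,40,12,75); st("tin/roll",600,-140,50,100,12,75); st("knob",664,55,22,22,190,220)
st("panel/handle",490,56,70,100,60,150)
hsv=cv2.cvtColor(p,cv2.COLOR_RGB2HSV)
g=(hsv[...,1]<60)&(hsv[...,2]>80)&(X[...,0]>515)&(X[...,0]<590)&(X[...,1]>60)&(X[...,1]<130)&(X[...,2]<120)&(X[...,2]>15); print("balls px",g.sum(),X[g].mean(0) if g.sum() else 0)
k=(np.hypot(X[...,0]-664,X[...,1]-55)<15)&(X[...,2]>197)&(hsv[...,2]>140); q=X[k]; print("pointer",k.sum(),q[:,:2].mean(0) if k.sum() else 0)
E
```

```text
scoop 667 [[448.0, -278.0, 11.0], [470.0, -208.0, 28.0], [492.0, -148.0, 74.0]]
scoop 666 [[449.0, -285.0, 10.0], [471.0, -216.0, 28.0], [493.0, -155.0, 73.0]]
stapler 512 [[390.0, 347.0, 14.0], [446.0, 384.0, 36.0], [505.0, 422.0, 43.0]]
stapler 507 [[390.0, 347.0, 17.0], [445.0, 384.0, 36.0], [506.0, 422.0, 44.0]]
tape 362 [[547.0, 386.0, 15.0], [575.0, 411.0, 54.0], [605.0, 441.0, 64.0]]
tape 360 [[547.0, 385.0, 14.0], [576.0, 411.0, 55.0], [606.0, 441.0, 65.0]]
tin/roll 441 [[583.0, -238.0, 13.0], [614.0, -209.0, 49.0], [647.0, -106.0, 55.0]]
tin/roll 445 [[582.0, -238.0, 13.0], [615.0, -208.0, 49.0], [647.0, -106.0, 55.0]]
knob 166 [[648.0, 39.0, 192.0], [662.0, 55.0, 202.0], [680.0, 71.0, 205.0]]
knob 165 [[647.0, 37.0, 193.0], [663.0, 55.0, 202.0], [680.0, 71.0, 205.0]]
panel/handle 237 [[519.0, -1.0, 129.0], [526.0, 61.0, 135.0], [557.0, 116.0, 139.0]]
panel/handle 1222 [[464.0, -23.0, 62.0], [510.0, 58.0, 98.0], [547.0, 138.0, 134.0]]
balls px 43 [568.951437   115.14214299  46.09002626]
pointer 7 [661.22035678  64.23602316]
```

```bash
python3 -c "
from plant import bot
print(bot.close_job())"
```

```text
the job is handed in; nothing more can be done
None
```

I handed the job in at about 30 s: the hopper is unlocked with its knob pushed back in, the bin stands open at its stop with all three balls in it, the empty scoop is upright on the bench, and the tin, label roll, tape measure and stapler measured unmoved; no verdict was returned.

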